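Free a stuck screen in the repair cradle and hold it ajar

ROBOT

A 6-joint arm with a two-finger parallel gripper is mounted at the origin on the work surface. World frame = base frame: x ahead of the robot, y to its left, z up, the work surface at z = 0. Lengths are in m, angles in rad, forces in N, time in s.
With the tool pointing down it reaches from about 0.3 to 0.85 m from the base axis. Payload 4.2 kg.
Tool frame: the origin (TCP) lies midway between the tips of the shut fingers; the grasp point (between the pads) lies 19 mm behind it (robot.pinch_z is the distance from the TCP to the grasp point, in m); x points along the fingers, y is the direction in which the jaws open and shut, and the axes are right-handed (so a half turn about x gives the same grasp; the last joint's range is limited). The gripper opens to 91 mm and grips with 3 to 60 N. Pads are 32 mm wide; open, the fingers measure 118 mm over their backs; the gripper's body (76 mm by 178 mm) begins 60 mm behind the grasp point.
Start: joints at [-1.176, 0.32, 1.565, -0, 1.257, -0.02], TCP at [0.232, -0.526, 0.182] pointing down, gripper open.
Joint ranges: [-3.11, 3.11], [-0.84, 2.01], [0.21, 2.61], [-1.34, 4.49], [0.05, 2.63], [-2.56, 2.56]. Speed limits (rad/s): [2.57, 2.57, 3.14, 3.14, 3.14, 3.14].

INTERFACE

Orientations are given as a rotation vector (axis times angle).
In Python, from station import robot gives the robot as it stands. The module is installed in compiled form; this text tells all that it offers.
- The arm moves only by the shell command python3 -m handwheel 'ROWS' [FORCE]. ROWS is JSON, one flat list of numbers, 7 for each row, row after row: the turn, a rotation vector about the tool's x, y, z in rad, then the shift along the tool's x, y, z in cm, then the closure, from -1 (fully open) to 1 (shut). In form: [wx, wy, wz, tx, ty, tz, grip, wx, wy, wz, tx, ty, tz, grip, ...]. A call has 1 to 20 rows; each row is the pose to reach, as a shift and turn from the pose measured when the call began, along the tool's axes at that moment; what a row does not reach only later rows make up. A row lasts 1/10 s, in which the tool goes at most 50 mm and 8.59 degrees, less where a joint would pass 70% of its speed; a pose out of reach is approached as far as the arm can. A call with a gripper value outside its range is refused whole. The fingers move at their own pace and stop on an object; FORCE is the grip in N (left out, the last holds). Time passes only in rows, so rows that repeat a pose let the fingers close. It gives the time, the measured TCP pose, the force and the opening at its end, in the units of the state.
- robot.get_obs(): the state, without advancing time (a new reading comes with each control period).
- robot.camera(name): name is "side" or "top"; returns the picture (480x640x3 uint8, red, green, blue); there is no depth.
- robot.camera_params(name): a dict with "fov_y" (degrees; the focal length in pixels is half the picture's height over the tangent of half this angle, whatever the lens; pixels are square), "cx", "cy" (the principal point, pixels), "dist_coeffs" ([k1, k2, p1, p2, k3] as OpenCV has them; the pictures are not rectified), "pose" (4x4, takes a point from camera to world coordinates). Camera axes: x right, y down, z forward; pixel columns grow to the right and rows downward; lengths in m; the calibration is good to about 2 mm. A picture is of the moment at which its call begins. camera_params takes no time and is no camera call.
- robot.hand_in(): hands the job in, once; it reports no verdict.
The state is a dict: "time": time; "joints": joint angles; "joint_velocities": joint speeds; "effort": joint torques, N m; "tcp_pos": TCP position; "tool_rot": TCP orientation; "wrist_force": force on the tool from outside, world axes, zero at the start; "moment": the same for the moment, N m; "finger_gap": opening from 0.0 (shut) to 1.0 (fully open).
Only numpy, scipy, OpenCV 4.12 (cv2) and the standard library are available. Lean on these libraries where they do the work, as an engineer would, in place of code of your own. Each camera call takes 0.05 s, during which the arm holds its last target.

TASK

Fold both hold-down plates of the repair cradle down flat onto the side frames of the handheld device, so that it cannot lift. Then pull the stuck screen up by the yellow suction lifter until its sticky seal lets go, and finish while still holding the lifter, steady, with the screen's front edge about 20 mm up so that a colleague can reach inside: never let it rise past 40 mm, or the tabs at its far edge snap. The device stays seated in the cradle with the plates down, and the tools and trays around it are left alone.

Things in the scene. Friction and masses are not known exactly. Their poses are not given: they have to be found in the camera images.
- cradle: Aluminium repair cradle fixed to the bench (place and yaw vary): base plate 200 mm along x, 206 mm along y, 10 mm thick, with low black stops, and a dark hinge block (80 mm along x, 16 mm wide) along each side. Origin: centre of its underside, on the bench. x points from the device's front edge (lifter end) to its far edge, y to the left side, z up.
- device: Loose grey handheld device, 160 (x) x 112 (y) x 24 mm, about 0.85 kg, seated in the cradle between stops with 1 to 2 mm play. Origin: centre of its underside, 10 mm above the cradle's origin, axes parallel. The plates rest on its two side frames, 46 to 56 mm from the middle, tops 34 mm above the bench. Unless the plates hold it down, it lifts out before the seal gives.
- plate_left (a joint): Angle (rad) of the left (+y) hold-down plate: 0 = flat on the device's frame, pi/2 = upright; starts near upright. Grey, 90 mm along the cradle's x and centred on it, reaching 40 mm inward from its hinge axis, which runs along x at y = +87 mm, z = 37 mm in the cradle frame. It swings inward and down, is stiff (0.36 N m friction, 9 N at the free edge) and stays where it is left.
- plate_right (a joint): The same for the right (-y) plate, a mirror image: hinge axis at y = -87 mm, z = 37 mm in the cradle frame, plate reaching inward (+y).
- plate_left_edge (a point): Middle of the free edge of the left plate (yellow stripe), on its outer face, 40 mm from the hinge axis. The plate is 4 mm thick, its outer face 4 mm from the plane through the axis; a 3 mm rubber pad is below. Push it over with closed fingers from outside, then press it down near this edge; down, the outer face is the top, 41 mm above the bench.
- plate_right_edge (a point): Middle of the free edge of the right plate (yellow stripe), on its outer face; the same as the left one, mirrored.
- screen (a joint): Opening angle (rad) of the screen about its far edge: 0 = closed and stuck, grows as the front edge lifts; 0.135 = front edge 20 mm up, 0.274 = 40 mm. A tacky gasket grips the lip under its front edge: 10 to 15 N straight up at the lifter for the first 9 mm of the front edge, then it lets go suddenly and only the screen's weight is left (1.6 N at the lifter). Dropped, it rests on the gasket, 9 mm open.
- screen_hinge (a point): Middle of the screen's hinge line (parallel to the cradle's y), at x = +72 mm, y = 0, z = 33 mm in the cradle frame; it does not move when the screen opens.
- screen_front_edge (a point): Middle of the screen's front edge, on the top of the glass, 148 mm from the hinge line (34 mm above the bench when closed).
- lifter: Suction lifter stuck firmly on the black screen near its front edge: black rubber cup 54 mm across, with an upright yellow flat grip (dark sides), 40 mm along x, 14 mm thick along y, 38 mm high, top 86 mm above the bench. Origin: centre of the cup's underside, on the glass, 118 mm from the hinge line, midway across; z up out of the glass.
- lifter_grip (a point): Where to grip the lifter: middle of its yellow grip, 34 mm above the glass (68 mm above the bench, closed); pinch across the 14 mm thickness (the cradle's y) and turn the hand with the screen as it opens, or let the grip pivot between the fingers (a hard grip resists this). When closed it lies at x = -46 mm, y = 0 in the cradle frame.
- driver_stand: Bystander: round metal stand, 80 mm across, with six upright precision screwdrivers, 106 mm high. Origin: centre of its underside.
- tray_green: Bystander: open dark green parts tray 62 x 48 x 16 mm. Origin: centre of its underside.
- tray_red: Bystander: open red parts tray 62 x 48 x 16 mm. Origin: centre of its underside.
- tray_lime: Bystander: open light green parts tray 62 x 48 x 16 mm. Origin: centre of its underside.
- paste_jar: Bystander: small black jar 50 mm across, 44 mm high. Origin: centre of its underside.
- solvent_pump: Bystander: clear pump bottle 60 mm across, 101 mm high. Origin: centre of its underside.
- pry_stick: Bystander: black flat pry stick 120 x 10 x 8 mm, lying beside the cradle. Origin: centre of its underside, x along its length.

How it is judged:
By the outcome, as a careful person would: the job done as asked, in the order asked, and still so for the second after the job is handed in, while the arm keeps its last pose, push and grip.
It also fails if it takes over 61 s, if anything falls off the work surface, if the arm or the gripper's body presses on something with over 40 N, if the wrist force passes 120 N, or if a joint passes its speed limit or range.

## Working session

There is one attempt and no reset: what is moved stays moved. The work goes in short steps, Python scripts to look and compute and a shell command to move; the robot and the scene stay as the last step left them, time stands still between calls to the robot, and variables do not carry over. Pictures are saved under pics/ and viewed, and the job is handed in when it is done.

```bash
mkdir -p pics; python3 - <<'E'
from station import robot
import cv2
for n in("top","side"):
    cv2.imwrite(f"pics/{n}0.png",robot.camera(n)[:,:,::-1])
    p=robot.camera_params(n);print(n,p)
print(robot.get_obs(),robot.pinch_z)
E
```

```text
top {'fov_y': 55.421357317327825, 'cx': 311.8025271469808, 'cy': 236.9769372043297, 'dist_coeffs': array([-0.04097676,  0.        ,  0.        ,  0.        ,  0.        ]), 'pose': array([[-0.00293223, -0.99758933,  0.06933204,  0.5030365 ],
       [-0.99978828,  0.00433664,  0.0201145 , -0.01280329],
       [-0.02036667, -0.06925838, -0.99739083,  0.98902667],
       [ 0.        ,  0.        ,  0.        ,  1.        ]])}
side {'fov_y': 47.782023747303015, 'cx': 311.42995584354196, 'cy': 233.22419624334916, 'dist_coeffs': array([-0.10033127,  0.        ,  0.        ,  0.        ,  0.        ]), 'pose': array([[-0.93703997, -0.15966811,  0.31058363,  0.16162985],
       [-0.34892286,  0.46486866, -0.81372598,  1.09863552],
       [-0.0144545 , -0.87086349, -0.49131237,  0.7610114 ],
       [ 0.        ,  0.        ,  0.        ,  1.        ]])}
{'time': 0.1, 'joints': array([-1.17600723e+00,  3.20195742e-01,  1.56552070e+00, -2.39055107e-05,
        1.25738507e+00, -1.99756437e-02]), 'joint_velocities': array([-2.54682331e-04, -1.84513483e-03, -3.37528688e-03,  2.18953276e-05,
        1.85459608e-03,  9.00511599e-04]), 'effort': array([ 9.72256498e-05, -4.13334954e+01, -2.32508898e+01,  7.28620542e-02,
        4.22028790e-02, -6.16638840e-05]), 'tcp_pos': array([ 0.23153064, -0.5257983 ,  0.181137  ]), 'tool_rot': array([ 1.99314214,  0.42095023, -1.99376031]), 'wrist_force': array([-0.90230507, -0.11544313, -0.09964715]), 'moment': array([-0.03359782,  0.03620997, -0.04979314]), 'finger_gap': 1.0006061840933258} 0.0188
```

View pics/top0.png

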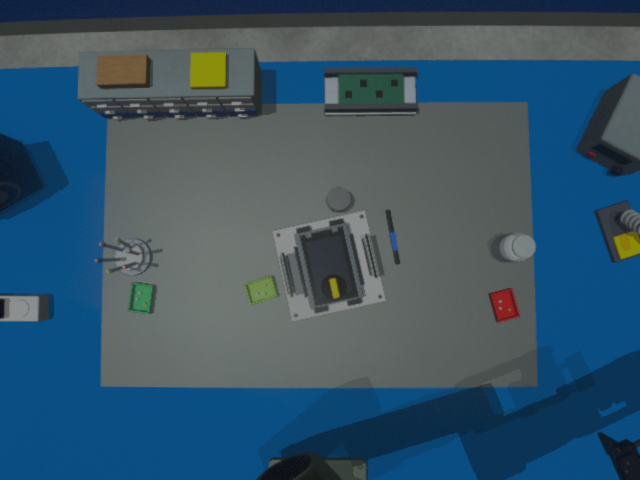

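View pics/side0.png

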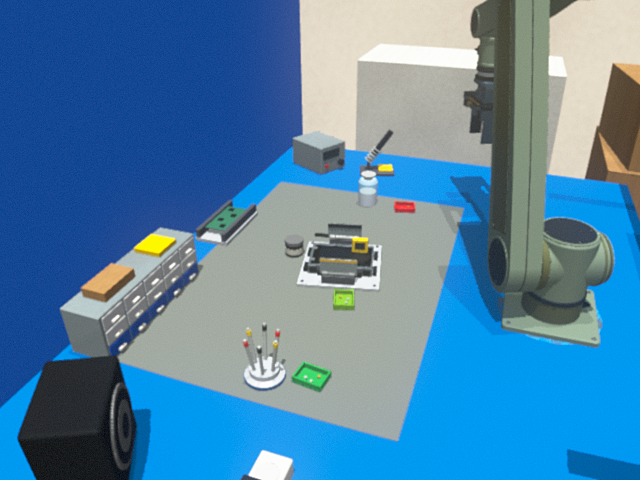

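```bash
cat > h.py <<'E'
from station import robot
import cv2, numpy as np
def cast(n,uv,z):
    p=robot.camera_params(n);f=240/np.tan(np.radians(p['fov_y']/2))
    K=np.array([[f,0,p['cx']],[0,f,p['cy']],[0,0,1]])
    q=cv2.undistortPoints(np.array(uv,float).reshape(-1,1,2),K,p['dist_coeffs'])[:,0]
    d=np.c_[q,np.ones(len(q))]@p['pose'][:3,:3].T;o=p['pose'][:3,3]
    return o+d*((z-o[2])/d[:,2])[:,None]
def proj(n,X):
    p=robot.camera_params(n);f=240/np.tan(np.radians(p['fov_y']/2))
    K=np.array([[f,0,p['cx']],[0,f,p['cy']],[0,0,1]])
    T=np.linalg.inv(p['pose'])
    return cv2.projectPoints(np.array(X,float).reshape(-1,3),cv2.Rodrigues(T[:3,:3])[0],T[:3,3],K,p['dist_coeffs'])[0][:,0]
E
python3 - <<'E'
from h import *
im=cv2.imread("pics/top0.png")
c=im[200:330,262:400];cv2.imwrite("pics/c0.png",cv2.resize(c,None,fx=5,fy=4.5,interpolation=cv2.INTER_NEAREST)[:600])
h=cv2.cvtColor(im,cv2.COLOR_BGR2HSV)
m=((h[...,2]>135)&(h[...,1]<40)).astype(np.uint8); m[:195]=0;m[335:]=0;m[:,:265]=0;m[:,400:]=0
k,l,s,ce=cv2.connectedComponentsWithStats(m);print(s)
pts=cv2.findNonZero(m);r=cv2.minAreaRect(cv2.convexHull(pts));b=cv2.boxPoints(r);print(r,b)
W=cast("top",b,.01);print(W,W.mean(0),[np.linalg.norm(W[i]-W[i-1]) for i in range(4)])
y=((h[...,0]>20)&(h[...,0]<35)&(h[...,1]>150)&(h[...,2]>100)).astype(np.uint8);y[:200]=0;y[320:]=0;y[:,:320]=0;y[:,360:]=0
r=cv2.minAreaRect(cv2.findNonZero(y));print("lifter",r,cast("top",[r[0]],.086))
E
```

```text
[[     0      0    640    480 305042]
 [   273    211    112    102   1738]
 [   287    295     29     25    415]
 [   319    313      3      2      4]
 [   326    312      1      1      1]]
((328.63531494140625, 265.3587951660156), (91.43620300292969, 94.5816879272461), 77.47119140625) [[272.55295 230.98819]
 [364.88235 210.47055]
 [384.71768 299.7294 ]
 [292.38828 320.24704]]
[[ 0.58439437  0.0914889   0.01      ]
 [ 0.62780841 -0.10754646  0.01      ]
 [ 0.43675327 -0.14763747  0.01      ]
 [ 0.39379354  0.04874897  0.01      ]] [ 0.5106874  -0.02873652  0.01      ] [np.float64(0.19533400969496656), np.float64(0.20371512842022751), np.float64(0.1952161715694542), np.float64(0.201030277651907)]
lifter ((333.811767578125, 287.6529235839844), (19.63220977783203, 6.5079145431518555), 77.47119140625) [[ 0.46577334 -0.03756872  0.086     ]]
```

View pics/c0.png

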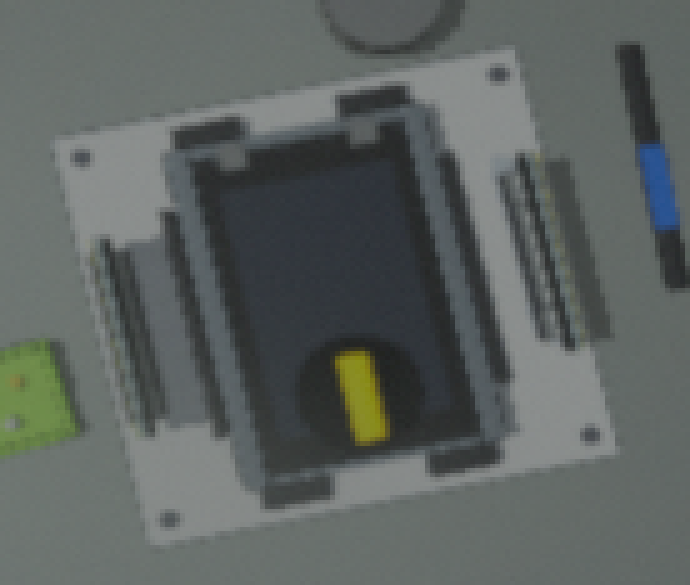

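```bash
cat >> h.py <<'E'
from scipy.spatial.transform import Rotation as Ro
C=np.array([.5107,-.0287,0]); YAW=np.radians(12.5)
RC=Ro.from_euler('z',YAW).as_matrix()
def w(p): return C+RC@(np.array(p)/1000)   # cradle mm -> world
def toolR(flip,open_=0.):
    # tool x down, y = +-cradle y ; opening rotates about -cradle y? (front edge rises: rotation +y maps -x up)
    y=np.array([0,flip,0.]);x=np.array([0,0,-1.]);z=np.cross(x,y)
    return RC@Ro.from_euler('y',open_).as_matrix()@np.c_[x,y,z]
def rows(targets):
    """targets: list of (cradle mm TCP, flip, open)"""
    o=robot.get_obs();R0=Ro.from_rotvec(o['tool_rot']).as_matrix();p0=o['tcp_pos']
    for p,fl,op in targets:
        wv=Ro.from_matrix(R0.T@toolR(fl,op)).as_rotvec();t=R0.T@(w(p)-p0)*100
        print(np.round(wv,3),np.round(t,2))
def show():
    o=robot.get_obs();R0=Ro.from_rotvec(o['tool_rot']).as_matrix()
    print('t',o['time'],'cradle tcp',np.round(RC.T@(o['tcp_pos']-C)*1000,1),'F',np.round(RC.T@o['wrist_force'],1),'M',np.round(o['moment'],2),'gap',round(o['finger_gap'],3),'j',np.round(o['joints'],2))
    for fl in(1,-1): print(fl,'rot err',np.round(Ro.from_matrix(toolR(fl).T@R0).as_rotvec(),3))
E
python3 - <<'E'
from h import *
im=cv2.imread("pics/side0.png")
P=[[x,y,10] for x in(-100,100) for y in(-103,103)]+[[-46,0,86],[0,103-12,77],[0,-91,77]]
q=proj("side",[w(p) for p in P]);print(q)
for a in q: cv2.circle(im,tuple(int(round(v)) for v in a),1,(0,0,255),-1)
cv2.imwrite("pics/s1.png",cv2.resize(im[200:310,270:410],None,fx=5,fy=5,interpolation=cv2.INTER_NEAREST))
print(Ro.from_rotvec(robot.get_obs()['tool_rot']).as_matrix())
show()
for fl in(1,-1): rows([([0,125,140],fl,0)])
E
```

```text
[[381.43166542 244.05490089]
 [379.10490888 287.57313744]
 [308.63381426 239.88632099]
 [296.60385884 282.07855711]
 [360.12735087 237.46482061]
 [338.2692899  258.68081706]
 [344.78176393 222.48325055]]
[[-6.01316044e-04  4.02980936e-01 -9.15208175e-01]
 [ 1.38403982e-03 -9.15207129e-01 -4.02981384e-01]
 [-9.99998861e-01 -1.50900373e-03 -7.41293044e-06]]
t 0.1 cradle tcp [-380.1 -424.9  181.1] F [-0.9  0.1 -0.1] M [-0.03  0.04 -0.05] gap 1.001 j [-1.18  0.32  1.57 -0.    1.26 -0.02]
1 rot err [ 2.945e+00  2.000e-03 -0.000e+00]
-1 rot err [-0.197 -0.    -0.002]
[-2.945e+00 -2.000e-03  0.000e+00] [  4.18 -46.5  -48.02]
[0.197 0.    0.002] [  4.18 -46.5  -48.02]
```

View pics/s1.png

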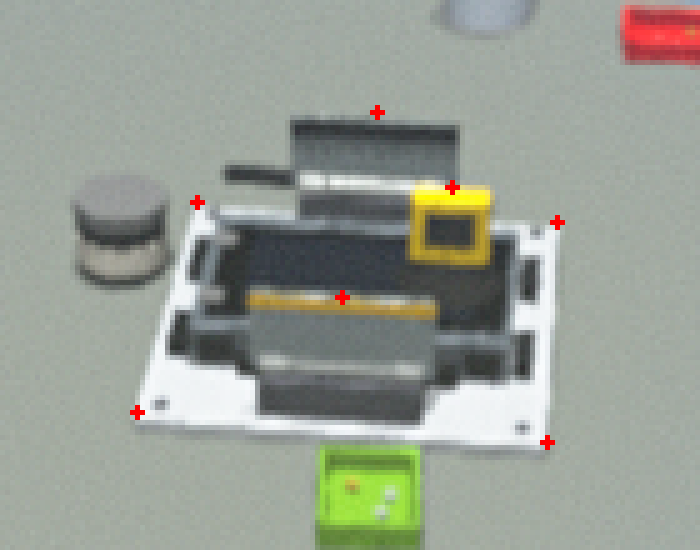

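```bash
python3 -m handwheel '[0.197,0,0.002,4.2,-46.5,-48,1,0.197,0,0.002,4.2,-46.5,-48,1,0.197,0,0.002,4.2,-46.5,-48,1,0.197,0,0.002,4.2,-46.5,-48,1,0.197,0,0.002,4.2,-46.5,-48,1,0.197,0,0.002,4.2,-46.5,-48,1,0.197,0,0.002,4.2,-46.5,-48,1,0.197,0,0.002,4.2,-46.5,-48,1,0.197,0,0.002,4.2,-46.5,-48,1,0.197,0,0.002,4.2,-46.5,-48,1,0.197,0,0.002,4.2,-46.5,-48,1,0.197,0,0.002,4.2,-46.5,-48,1,0.197,0,0.002,4.2,-46.5,-48,1,0.197,0,0.002,4.2,-46.5,-48,1,0.197,0,0.002,4.2,-46.5,-48,1,0.197,0,0.002,4.2,-46.5,-48,1,0.197,0,0.002,4.2,-46.5,-48,1,0.197,0,0.002,4.2,-46.5,-48,1]' 40; python3 -c "
from h import *
show()
rows([([0,125,66],-1,0)])"
```

```text
time: 1.9
tcp_pos: [0.483, 0.0921, 0.14]
tool_rot: [2.107, 0.228, -2.107]
wrist_force: [-1.0, 0.2, -0.5]
finger_gap: 0.004
t 1.9 cradle tcp [ -0.9 123.9 140. ] F [-0.9  0.4 -0.5] M [-0.01  0.01 -0.01] gap 0.004 j [ 0.17  0.22  1.81 -0.    1.11  1.52]
1 rot err [-3.139e+00  1.000e-03  0.000e+00]
-1 rot err [ 0.002 -0.     0.001]
[-0.002  0.    -0.001] [ 7.4  -0.11 -0.09]
```

```bash
python3 -m handwheel '[-0.002,0,-0.001,4,-0.1,-0.1,1,-0.002,0,-0.001,7.4,-0.1,-0.1,1,-0.002,0,-0.001,7.4,-0.1,-0.1,1,-0.002,0,-0.001,7.4,-0.1,-0.1,1]' && python3 -c "
from h import *
show()
rows([([0,y,z],-1,0) for y,z in [(104.5,67),(96.4,67.9),(88,66.7),(80,63.1)]])"
```

```text
time: 2.3
tcp_pos: [0.4839, 0.0926, 0.0665]
tool_rot: [2.107, 0.23, -2.108]
wrist_force: [0.5, 0.6, 1.6]
finger_gap: -0.0
t 2.3 cradle tcp [  0.  124.2  66.5] F [0.6 0.5 1.6] M [ 0.02 -0.    0.02] gap -0.0 j [0.17 0.3  1.92 0.   0.92 1.52]
1 rot err [-3.14e+00 -1.00e-03  1.00e-03]
-1 rot err [ 0.001 -0.    -0.   ]
[-0.001  0.     0.   ] [-0.05  1.97  0.  ]
[-0.001  0.     0.   ] [-0.14  2.78  0.  ]
[-0.001  0.     0.   ] [-0.02  3.62 -0.  ]
[-0.001  0.     0.   ] [ 0.34  4.42 -0.  ]
```

```bash
python3 -m handwheel '[0,0,0,0,1,0,1,0,0,0,0,1.6,0,1,0,0,0,-0.05,2,0,1,0,0,0,-0.1,2.4,0,1,0,0,0,-0.14,2.8,0,1,0,0,0,-0.1,3.2,0,1,0,0,0,0,3.6,0,1,0,0,0,0.15,4,0,1,0,0,0,0.34,4.4,0,1,0,0,0,0.34,4.4,0,1]' && python3 -c "
from h import *
show()
cv2.imwrite('pics/s2.png',cv2.resize(robot.camera('side')[150:310,250:450,::-1],None,fx=3.5,fy=3.5))
rows([([0,y,z],-1,0) for y,z in [(73.1,57.5),(67.7,50),(64.5,41),(64.5,39)]])"
```

```text
time: 3.3
tcp_pos: [0.4932, 0.0492, 0.0627]
tool_rot: [2.106, 0.229, -2.109]
wrist_force: [0.8, 0.2, 0.6]
finger_gap: 0.007
t 3.3 cradle tcp [-0.3 79.8 62.7] F [0.8 0.  0.6] M [-0.03  0.01  0.01] gap 0.007 j [0.08 0.31 1.91 0.   0.92 1.43]
1 rot err [-3.14e+00 -1.00e-03  2.00e-03]
-1 rot err [ 0.002 -0.001 -0.   ]
[-0.002  0.001  0.   ] [ 0.53  0.69 -0.02]
[-0.002  0.001  0.   ] [ 1.28  1.23 -0.02]
[-0.002  0.001  0.   ] [ 2.18  1.55 -0.02]
[-0.002  0.001  0.   ] [ 2.38  1.56 -0.02]
```

View pics/s2.png

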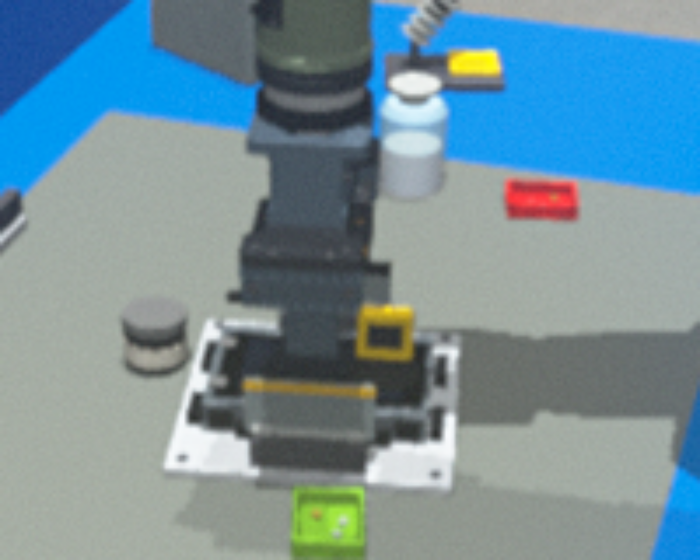

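```bash
python3 -c "
from h import *
show()
cv2.imwrite('pics/t2.png',cv2.resize(robot.camera('top')[180:340,240:440,::-1],None,fx=3.7,fy=3.7))
im=robot.camera('side')[:,:,::-1].copy()
for y,z,c in [(91,77,(0,0,255)),(61.5,68,(255,0,255)),(66.3,62.7,(0,255,0)),(93.3,62.7,(0,255,0))]:
  for x in (-16,16): 
    q=proj('side',[w((x,y,z))])[0];print(y,z,q);cv2.circle(im,tuple(int(round(v)) for v in q),1,c,-1)
cv2.imwrite('pics/s3.png',cv2.resize(im[210:300,280:400],None,fx=6,fy=6,interpolation=cv2.INTER_CUBIC))
"
```

```text
t 3.35 cradle tcp [-0.2 80.  62.8] F [-0.1  0.1 -0.8] M [0.03 0.02 0.01] gap 0.007 j [0.08 0.31 1.91 0.   0.92 1.43]
1 rot err [-3.14e+00 -1.00e-03  2.00e-03]
-1 rot err [ 0.002 -0.001 -0.   ]
91 77 [345.00401018 259.09115897]
91 77 [331.55328625 258.27087471]
61.5 68 [345.97398868 255.78991173]
61.5 68 [332.8255118 254.9977631]
66.3 62.7 [345.77103628 258.69287911]
66.3 62.7 [332.60835616 257.89161209]
93.3 62.7 [344.82238323 264.70117014]
93.3 62.7 [331.42622623 263.86801543]
```

View pics/s3.png

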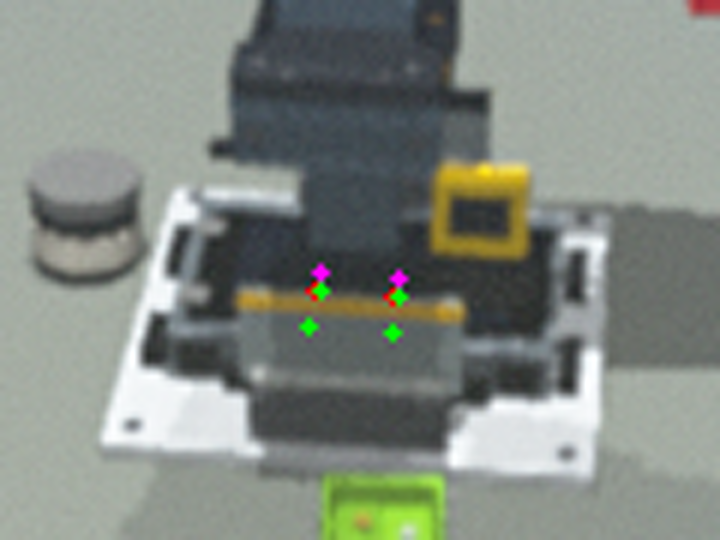

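View pics/t2.png

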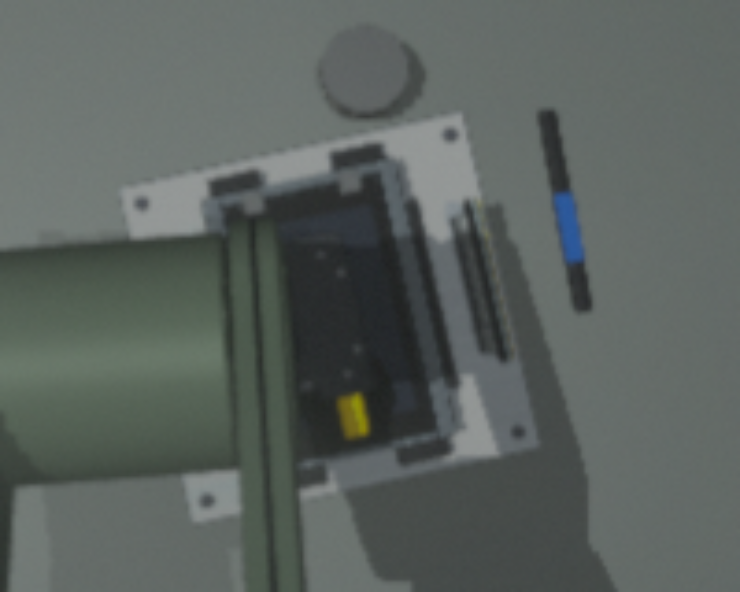

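```bash
python3 -c "
from h import *
im=robot.camera('side')[:,:,::-1].copy()
print(proj('side',[w((0,80,62.7)),w((0,80,81))]))
c=np.clip(im[205:285,300:385].astype(float)*2.2,0,255).astype('uint8')
cv2.imwrite('pics/s4.png',cv2.resize(c,None,fx=7,fy=7,interpolation=cv2.INTER_NEAREST))
"
```

```text
[[338.64483498 261.30607498]
 [338.72638895 254.81858863]]
```

View pics/s4.png

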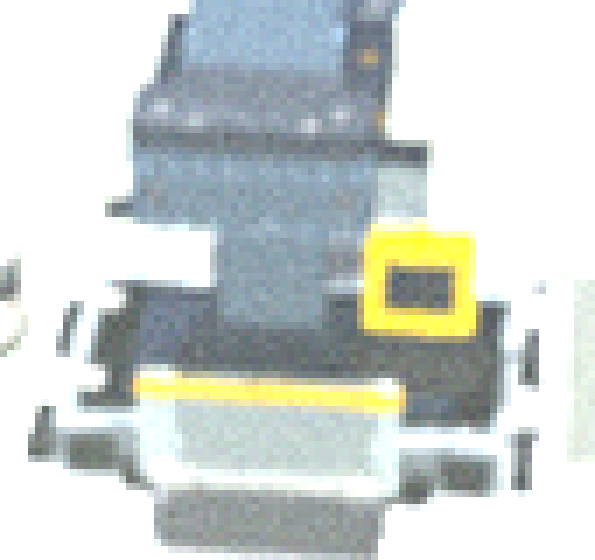

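```bash
python3 -c "
from h import *
im=cv2.imread('pics/side0.png')
for z in (.181,.2,.26):
  q=proj('side',[[.2315,-.5258,z]])[0];print(q);cv2.circle(im,tuple(int(round(v)) for v in q),1,(0,0,255),-1)
cv2.imwrite('pics/s5.png',cv2.resize(im[60:170,430:540],None,fx=5,fy=5,interpolation=cv2.INTER_NEAREST))
for t in (1.9,1.57,1.3,1.,.78):
  print(t,[proj('side',[w((x,87-40*np.cos(t)+4*np.sin(t),37+40*np.sin(t)+4*np.cos(t)))])[0].round(1) for x in (-45,45)], proj('side',[w((0,91,37))]))
"
```

```text
[478.91209183 147.40099396]
[479.7060918  141.48210347]
[482.23870155 122.39333566]
1.9 [array([356.9, 264. ]), array([318.8, 261.6])] [[338.09651909 272.76220986]]
1.57 [array([357.3, 259.8]), array([319.4, 257.5])] [[338.09651909 272.76220986]]
1.3 [array([357.5, 257.6]), array([320. , 255.3])] [[338.09651909 272.76220986]]
1.0 [array([357.8, 256.4]), array([320.6, 254.1])] [[338.09651909 272.76220986]]
0.78 [array([358. , 256.5]), array([321. , 254.3])] [[338.09651909 272.76220986]]
```

View pics/s5.png

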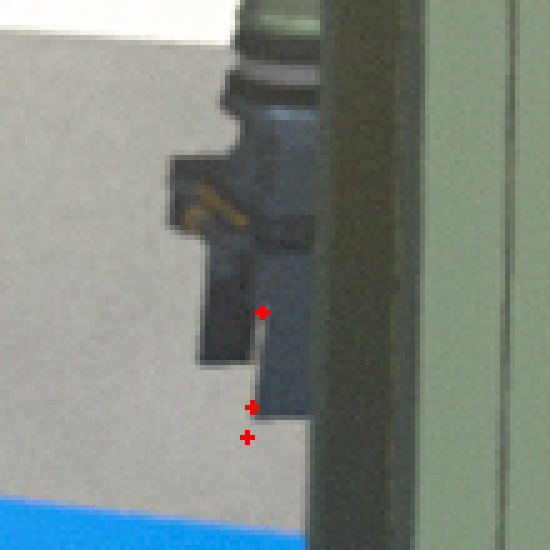

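```bash
python3 -c "
from h import *
for y in (80,169):
  for z in (142,170): print(y,z,proj('side',[w((-38,y,z)),w((38,y,z))]).round(1).tolist())
for y in (66,80,93):
  for z in (62.7,80,90,100): print(y,z,proj('side',[w((-16,y,z)),w((16,y,z))]).round(1).tolist())
"
```

```text
80 142 [[355.3, 233.4], [322.8, 231.6]]
80 170 [[355.6, 222.8], [322.7, 221.0]]
169 142 [[352.5, 253.4], [317.9, 251.3]]
169 170 [[352.8, 242.3], [317.8, 240.3]]
66 62.7 [[345.8, 258.6], [332.6, 257.8]]
66 80 [[345.9, 252.5], [332.7, 251.7]]
66 90 [[346.0, 249.0], [332.7, 248.2]]
66 100 [[346.0, 245.4], [332.7, 244.6]]
80 62.7 [[345.3, 261.7], [332.0, 260.9]]
80 80 [[345.4, 255.6], [332.0, 254.8]]
80 90 [[345.5, 252.0], [332.1, 251.2]]
80 100 [[345.6, 248.4], [332.1, 247.6]]
93 62.7 [[344.8, 264.6], [331.4, 263.8]]
93 80 [[345.0, 258.5], [331.5, 257.6]]
93 90 [[345.0, 254.9], [331.5, 254.0]]
93 100 [[345.1, 251.2], [331.5, 250.4]]
```

```bash
python3 -c "
from h import *
im=cv2.imread('pics/side0.png')
for p in ([0,0,0],[0,0,.1],[0,0,.2]):
  q=proj('side',[p])[0];print(q);cv2.circle(im,tuple(int(round(v)) for v in q),2,(0,0,255),-1)
cv2.imwrite('pics/s6.png',cv2.resize(im[180:360,460:640],None,fx=3,fy=3))
o=robot.get_obs();print(o)
cv2.imwrite('pics/t3.png',robot.camera('top')[:,:,::-1])
print(proj('top',[[0,0,0]]))
"
```

```text
[548.87104894 310.58410708]
[558.17866953 274.35444819]
[568.00300424 234.94929143]
{'time': 3.5, 'joints': array([7.69701583e-02, 3.08790667e-01, 1.91457053e+00, 4.16627164e-04,
       9.18631376e-01, 1.43055852e+00]), 'joint_velocities': array([ 0.00155678,  0.00043075, -0.00218072, -0.00095253, -0.00204722,
       -0.00156253]), 'effort': array([-8.18481389e-02, -3.63231039e+01, -1.89414221e+01,  3.47960531e-02,
       -6.79872511e-02, -6.63113383e-05]), 'tcp_pos': array([0.49336006, 0.04970546, 0.06311149]), 'tool_rot': array([ 2.10657237,  0.22982533, -2.10739736]), 'wrist_force': array([-0.46177574,  0.24090345,  0.2072794 ]), 'moment': array([-0.01469383,  0.03301011, -0.005899  ]), 'finger_gap': 0.0038258776460409387}
[[315.97313498 506.75747377]]
```

View pics/s6.png

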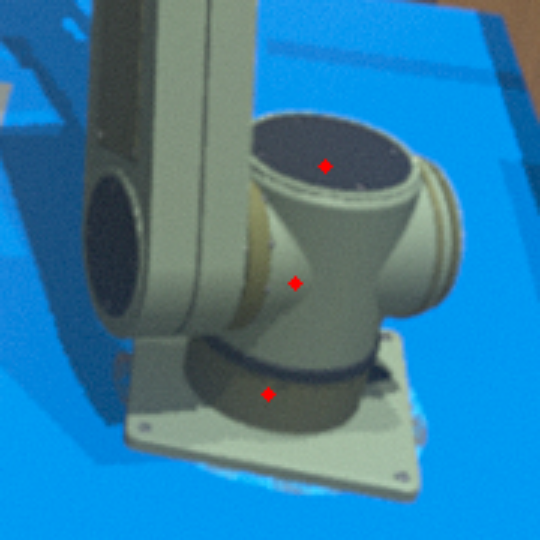

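View pics/t3.png

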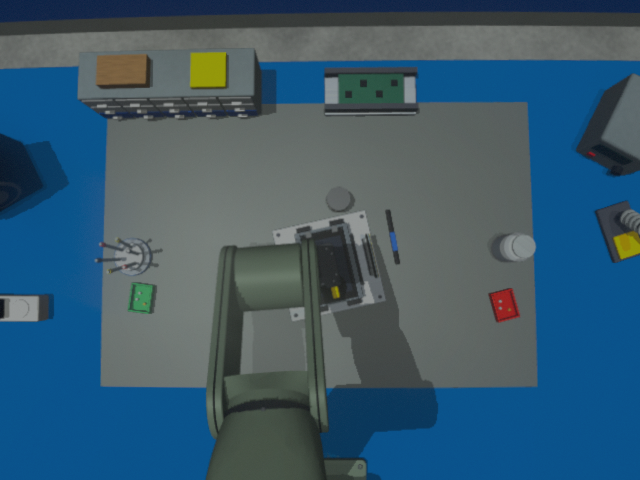

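```bash
python3 -c "
from h import *
R=Ro.from_rotvec([1.99314214,0.42095023,-1.99376031]).as_matrix();p=np.array([.2315,-.5258,.1811])
for dz in (0,.03):
 for s in (-1,1):
  for a in (.0455,.059):
   print(dz,s,a,[proj('side',[p+R[:,1]*s*a+R[:,2]*z+[0,0,dz]])[0].round(1).tolist() for z in(-.016,.016)])
print(proj('top',[[.4934,.0497,z] for z in(.1,.3,.4,.5)]))
"
```

```text
0 -1 0.0455 [[478.7, 152.9], [489.1, 152.6]]
0 -1 0.059 [[480.2, 154.5], [490.7, 154.2]]
0 1 0.0455 [[469.2, 142.4], [479.1, 142.1]]
0 1 0.059 [[467.8, 140.9], [477.7, 140.7]]
0.03 -1 0.0455 [[480.0, 143.3], [490.5, 143.1]]
0.03 -1 0.059 [[481.6, 144.9], [492.1, 144.6]]
0.03 1 0.0455 [[470.3, 133.2], [480.3, 133.0]]
0.03 1 0.059 [[468.9, 131.8], [478.9, 131.5]]
[[288.96955391 273.76111529]
 [279.64659718 275.2259823 ]
 [272.61575741 276.32993063]
 [262.71736304 277.88300373]]
```

```bash
python3 -m handwheel '[0,0,0,-4,0,0,1,0,0,0,-4,-3,-4,1,0,0,0,-4,-6.5,-8,1,0,0,0,0,-6.5,-9,1,0,0,0,4,-6.5,-9,1,0,0,0,7,-6.5,-9,1,0,0,0,7,-6.5,-9,1,0,0,0,7,-6.5,-9,1]' && python3 -c "
from h import *
show()
q=proj('side',[w((90,145,0)),w((90,145,24)),w((90,145,-7))]);print(q)
cv2.imwrite('pics/s7.png',cv2.resize(robot.camera('side')[190:310,230:390,::-1],None,fx=5,fy=5,interpolation=cv2.INTER_NEAREST))
"
```

```text
time: 4.35
tcp_pos: [0.5675, 0.1328, -0.0065]
tool_rot: [2.106, 0.23, -2.107]
wrist_force: [0.2, 0.7, 0.5]
finger_gap: 0.003
t 4.35 cradle tcp [ 90.4 145.4  -6.5] F [0.3 0.6 0.5] M [ 0.03 -0.03 -0.07] gap 0.003 j [0.21 0.51 1.79 0.   0.84 1.56]
1 rot err [-3.141e+00 -1.000e-03  1.000e-03]
-1 rot err [ 0.001 -0.    -0.   ]
[[298.02804273 295.81476921]
 [297.75223289 287.53794173]
 [298.10762086 298.19874509]]
```

View pics/s7.png

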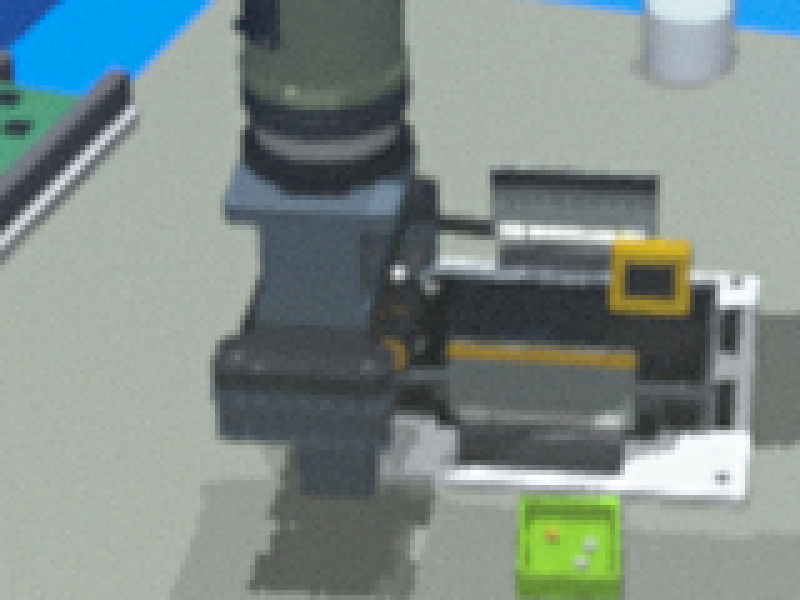

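```bash
python3 -m handwheel '[0,0,0,1,0,0,1,0,0,0,1.4,0,0,1,0,0,0,1.4,0,0,1]' && python3 -m handwheel '[0,0,0,0.3,0,0,1,0,0,0,0.5,0,0,1,0,0,0,0.5,0,0,1]'
```

```text
time: 4.7
tcp_pos: [0.5685, 0.1329, -0.0192]
tool_rot: [2.11, 0.23, -2.105]
wrist_force: [0.1, 0.6, 0.8]
finger_gap: 0.004
time: 5.0
tcp_pos: [0.5682, 0.1328, -0.0245]
tool_rot: [2.109, 0.23, -2.105]
wrist_force: [1.7, 0.5, 0.7]
finger_gap: 0.006
```

```bash
python3 -m handwheel '[0,0,0,0.2,0,0,1,0,0,0,0.3,0,0,1,0,0,0,0.3,0,0,1]' && python3 -m handwheel '[0,0,0,0.2,0,0,1,0,0,0,0.3,0,0,1,0,0,0,0.3,0,0,1]'
```

```text
time: 5.3
tcp_pos: [0.5681, 0.1328, -0.0277]
tool_rot: [2.109, 0.23, -2.106]
wrist_force: [-0.4, 0.3, 0.3]
finger_gap: 0.005
time: 5.6
tcp_pos: [0.5679, 0.1327, -0.0309]
tool_rot: [2.108, 0.23, -2.106]
wrist_force: [-0.3, -0.5, -0.7]
finger_gap: 0.005
```

```bash
python3 -m handwheel '[0,0,0,0.2,0,0,1,0,0,0,0.2,0,0,1]' && python3 -m handwheel '[0,0,0,0.2,0,0,1,0,0,0,0.2,0,0,1]'; python3 -c "
from h import *
cv2.imwrite('pics/s8.png',cv2.resize(robot.camera('side')[230:310,250:360,::-1],None,fx=7,fy=7,interpolation=cv2.INTER_NEAREST))
"
```

```text
time: 5.8
tcp_pos: [0.5683, 0.1328, -0.0318]
tool_rot: [2.109, 0.23, -2.105]
wrist_force: [-1.4, -0.8, 7.3]
finger_gap: 0.006
time: 6.0
tcp_pos: [0.5683, 0.1328, -0.0318]
tool_rot: [2.11, 0.23, -2.105]
wrist_force: [-4.8, 0.4, 12.6]
finger_gap: 0.008
```

View pics/s8.png

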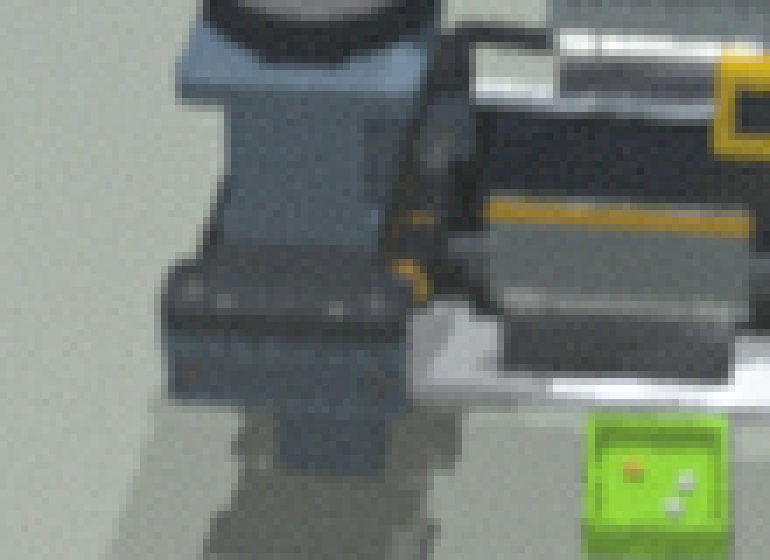

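```bash
cat >> h.py <<'E'
OFF=.0316
def rows(targets):
    o=robot.get_obs();R0=Ro.from_rotvec(o['tool_rot']).as_matrix();p0=o['tcp_pos']-R0[:,0]*OFF
    for p,fl,op in targets:
        R=toolR(fl,op);wv=Ro.from_matrix(R0.T@R).as_rotvec();t=R0.T@(w(p)+R[:,0]*OFF-o['tcp_pos'])*100
        print(np.round(wv,3),np.round(t,2))
def show():
    o=robot.get_obs();R0=Ro.from_rotvec(o['tool_rot']).as_matrix()
    print('t',round(o['time'],2),'tip',np.round(RC.T@(o['tcp_pos']-OFF*R0[:,0]-C)*1000,1),'F',np.round(RC.T@o['wrist_force'],1),'M',np.round(o['moment'],2),'gap',round(o['finger_gap'],3),'roterr',np.round(Ro.from_matrix(toolR(-1).T@R0).as_rotvec(),3))
E
python3 -c "
from h import *
show();rows([([90,130,66],-1,0),([0,125,66],-1,0)])"
```

```text
t 6.05 tip [ 91.1 145.2  -0.2] F [-3.5  0.1 13.1] M [-0.13  0.77  0.03] gap 0.006 roterr [ 0.001  0.002 -0.   ]
[-0.001 -0.002  0.   ] [-6.62  1.52  0.1 ]
[-0.001 -0.002  0.   ] [-6.64  2.03  9.1 ]
```

```bash
python3 -m handwheel '[0,0,0,-4,0,0,1,0,0,0,-6.6,0.5,2,1,0,0,0,-6.6,1.5,5,1,0,0,0,-6.6,2,6.6,1,0,0,0,-6.6,2,6.6,1,0,0,0,-6.6,2,6.6,1]' && python3 -c "
from h import *
show()
rows([([25,y,z],-1,0) for y,z in [(104.5,67),(96.4,67.9),(88,66.7),(80,63.1)]])"
```

```text
time: 6.65
tcp_pos: [0.5089, 0.0992, 0.0343]
tool_rot: [2.112, 0.23, -2.103]
wrist_force: [0.4, 0.6, 0.2]
finger_gap: 0.005
t 6.65 tip [ 25.8 125.3  65.9] F [0.6 0.5 0.2] M [-0.    0.04 -0.02] gap 0.005 roterr [ 0.002  0.004 -0.   ]
[-0.002 -0.004  0.   ] [-0.11  2.08  0.09]
[-0.002 -0.004  0.   ] [-0.2   2.89  0.09]
[-0.002 -0.004  0.   ] [-0.08  3.73  0.09]
[-0.002 -0.004  0.   ] [0.28 4.53 0.09]
```

```bash
python3 -m handwheel '[0,0,0,0,1.4,0,1,0,0,0,-0.1,2,0,1,0,0,0,-0.1,2.4,0,1]' && python3 -c "
from h import *
show()"; python3 -m handwheel '[0,0,0,-0.1,0.4,0,1,0,0,0,-0.1,0.8,0,1,0,0,0,0,1.2,0,1,0,0,0,0.1,1.5,0,1]' && python3 -c "
from h import *
show()
cv2.imwrite('pics/s9.png',cv2.resize(robot.camera('side')[210:300,280:400,::-1],None,fx=6,fy=6,interpolation=cv2.INTER_NEAREST))
rows([([25,y,z],-1,0) for y,z in [(80,63.1),(73.1,57.5),(67.7,50),(64.5,41),(64.5,38)]])"
```

```text
time: 6.95
tcp_pos: [0.5151, 0.0765, 0.0353]
tool_rot: [2.115, 0.231, -2.105]
wrist_force: [-0.8, 11.2, 1.6]
finger_gap: 0.005
t 6.95 tip [ 26.9 101.6  66.9] F [ 1.6 11.1  1.6] M [1.73 0.2  0.02] gap 0.005 roterr [ 0.004  0.005 -0.003]
time: 7.35
tcp_pos: [0.5178, 0.0641, 0.0342]
tool_rot: [2.117, 0.233, -2.11]
wrist_force: [-3.7, 8.6, 5.2]
finger_gap: 0.004
t 7.35 tip [26.9 88.8 65.8] F [-1.7  9.2  5.2] M [1.7  0.56 0.04] gap 0.004 roterr [ 0.007  0.004 -0.008]
[-0.007 -0.004  0.008] [0.26 0.87 0.19]
[-0.007 -0.004  0.008] [0.81 1.56 0.19]
[-0.007 -0.004  0.008] [1.56 2.11 0.19]
[-0.007 -0.004  0.008] [2.45 2.44 0.19]
[-0.007 -0.004  0.008] [2.75 2.44 0.19]
```

View pics/s9.png

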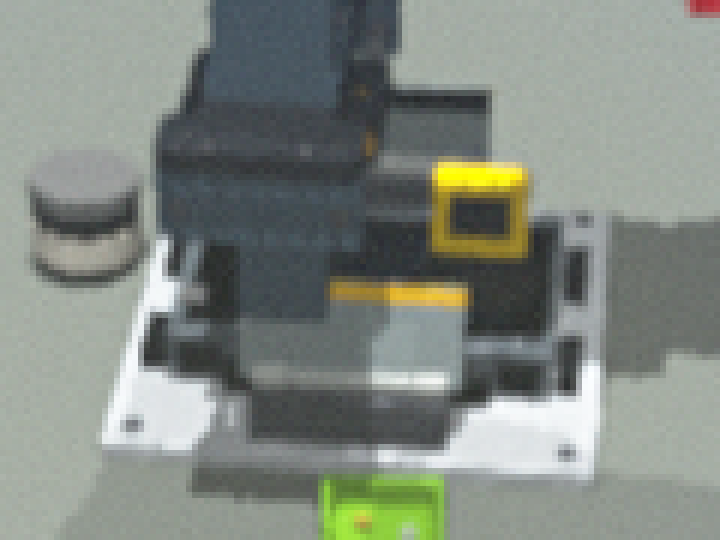

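```bash
python3 -m handwheel '[0,0,0,0.1,0.5,0.1,1,0,0,0,0.3,0.9,0.2,1,0,0,0,0.55,1.25,0.2,1,0,0,0,0.8,1.55,0.2,1,0,0,0,1.2,1.85,0.2,1]' && python3 -c "
from h import *
show()
rows([([25,y,z],-1,0) for y,z in [(67.7,50),(64.5,41),(64.5,38)]])"
```

```text
time: 7.9
tcp_pos: [0.5215, 0.0475, 0.0233]
tool_rot: [2.124, 0.235, -2.109]
wrist_force: [-1.0, 8.1, 9.5]
finger_gap: 0.009
t 7.9 tip [26.8 71.7 54.9] F [0.8 8.2 9.5] M [1.53 0.3  0.05] gap 0.009 roterr [ 0.009  0.008 -0.011]
[-0.009 -0.008  0.011] [0.49 0.44 0.2 ]
[-0.009 -0.008  0.011] [1.38 0.77 0.21]
[-0.009 -0.008  0.011] [1.68 0.78 0.21]
```

```bash
python3 -m handwheel '[0,0,0.01,0.3,0.3,0.1,1,0,0,0.01,0.6,0.5,0.2,1,0,0,0.01,0.9,0.65,0.2,1,0,0,0.01,1.2,0.75,0.2,1,0,0,0.01,1.4,0.75,0.2,1,0,0,0.01,1.4,0.75,0.2,1]' && python3 -c "
from h import *
show()"
```

```text
time: 8.5
tcp_pos: [0.523, 0.0414, 0.0106]
tool_rot: [2.126, 0.225, -2.102]
wrist_force: [-0.2, 4.3, 7.7]
finger_gap: 0.006
t 8.5 tip [26.8 65.6 42.2] F [0.7 4.2 7.7] M [ 0.93  0.18 -0.05] gap 0.006 roterr [ 0.011  0.012 -0.004]
```

Close to flat; press until firm.

```bash
python3 -m handwheel '[0,0,0,0.3,0,0,1,0,0,0,0.5,0,0,1,0,0,0,0.5,0,0,1]' && python3 -m handwheel '[0,0,0,0.4,0,0,1,0,0,0,0.8,0,0,1,0,0,0,0.8,0,0,1]'&& python3 -c "
from h import *
show()"
```

```text
time: 8.8
tcp_pos: [0.5232, 0.0413, 0.0091]
tool_rot: [2.127, 0.225, -2.102]
wrist_force: [-8.6, 0.5, 29.2]
finger_gap: 0.005
time: 9.1
tcp_pos: [0.5233, 0.0413, 0.0089]
tool_rot: [2.128, 0.225, -2.102]
wrist_force: [-18.3, -0.2, 61.3]
finger_gap: 0.007
t 9.1 tip [27.  65.5 40.5] F [-17.9   3.7  61.3] M [-0.03  3.85  0.01] gap 0.007 roterr [ 0.011  0.013 -0.004]
```

```bash
python3 -m handwheel '[0,0,0,-4,0,0,1,0,0,0,-9,0,0,1,0,0,0,-9,4,0,1,0,0,0,-9,8,0,1,0,0,0,-9,12,0,1,0,0,0,-9,16,0,1,0,0,0,-9,19,0,1,0,0,0,-9,19,0,1,0,0,0,-6,19,0,1]' && python3 -c "
from h import *
show();rows([([25,-125,66],-1,0)])
cv2.imwrite('pics/s10.png',cv2.resize(robot.camera('side')[170:300,280:420,::-1],None,fx=5,fy=4.6,interpolation=cv2.INTER_NEAREST))
"
```

```text
time: 10.0
tcp_pos: [0.5651, -0.1469, 0.071]
tool_rot: [2.137, 0.22, -2.093]
wrist_force: [0.5, 0.0, 0.4]
finger_gap: 0.007
t 10.0 tip [  26.9 -127.2  102.6] F [ 0.5 -0.1  0.4] M [ 0.06  0.01 -0.01] gap 0.007 roterr [ 0.014  0.021 -0.   ]
[-0.014 -0.021  0.   ] [ 3.65 -0.22  0.33]
```

View pics/s10.png

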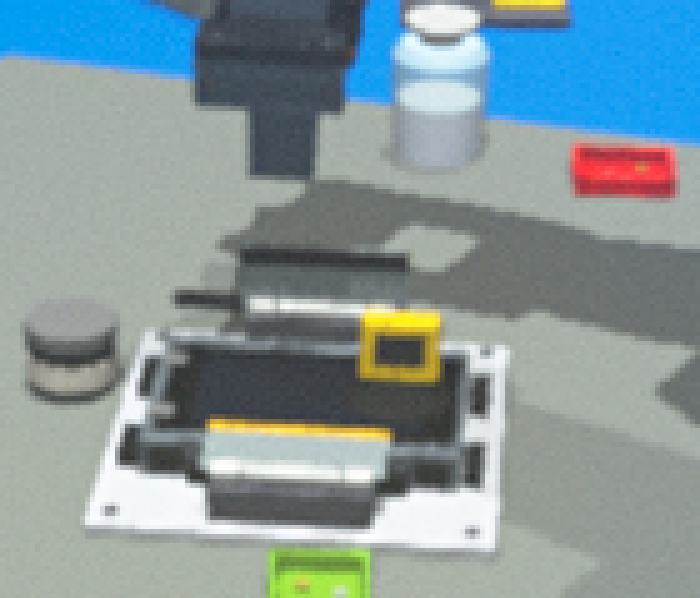

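```bash
python3 -m handwheel '[-0.014,-0.02,0,3.6,-0.2,0.3,1,-0.014,-0.02,0,3.6,-0.2,0.3,1,-0.014,-0.02,0,3.6,-0.2,0.3,1]' && python3 -c "
from h import *
show();rows([([25,-104.5,67],-1,0),([25,-88,66.7],-1,0)])"
```

```text
time: 10.35
tcp_pos: [0.5563, -0.1425, 0.028]
tool_rot: [2.093, 0.24, -2.122]
wrist_force: [0.7, 0.3, -0.0]
finger_gap: 0.005
t 10.35 tip [  20.3 -121.2   59.6] F [ 0.7  0.2 -0. ] M [ 0.01 -0.04  0.03] gap 0.005 roterr [-0.002 -0.013 -0.008]
[0.002 0.013 0.008] [-0.74 -1.65 -0.5 ]
[0.002 0.013 0.008] [-0.69 -3.3  -0.51]
```

```bash
python3 -m handwheel '[0,0.013,0.008,-0.7,-0.6,-0.5,1,0,0.013,0.008,-0.7,-1.2,-0.5,1,0,0.013,0.008,-0.8,-1.6,-0.5,1,0,0.013,0.008,-0.8,-2,-0.5,1,0,0.013,0.008,-0.8,-2.4,-0.5,1,0,0.013,0.008,-0.7,-2.8,-0.5,1,0,0.013,0.008,-0.7,-3.2,-0.5,1]' && python3 -c "
from h import *
show();rows([([25,-y,z],-1,0) for y,z in [(80,63.1),(73.1,57.5),(67.7,50),(64.5,41),(64.5,38)]])"
```

```text
time: 11.05
tcp_pos: [0.5559, -0.1135, 0.0366]
tool_rot: [2.105, 0.227, -2.097]
wrist_force: [0.2, -10.0, 3.0]
finger_gap: 0.001
t 11.05 tip [ 25.7 -92.3  68.2] F [-1.9 -9.8  3. ] M [-1.88  0.05  0.04] gap 0.001 roterr [-0.004  0.003  0.007]
[ 0.004 -0.003 -0.007] [ 0.5  -1.26  0.07]
[ 0.004 -0.003 -0.007] [ 1.06 -1.95  0.07]
[ 0.004 -0.003 -0.007] [ 1.8  -2.5   0.07]
[ 0.004 -0.003 -0.007] [ 2.7  -2.83  0.07]
[ 0.004 -0.003 -0.007] [ 3.   -2.83  0.07]
```

```bash
python3 -m handwheel '[0,0,0,0.15,-0.6,0,1,0,0,0,0.3,-1,0,1,0,0,0,0.5,-1.3,0,1,0,0,0,0.8,-1.65,0,1,0,0,0,1.1,-1.95,0,1,0,0,0,1.45,-2.25,0,1,0,0,0,1.8,-2.5,0,1,0,0,0,1.8,-2.5,0,1]' && python3 -c "
from h import *
show();rows([([25,-y,z],-1,0) for y,z in [(64.5,41),(64.5,38)]])"
```

```text
time: 11.85
tcp_pos: [0.5524, -0.0895, 0.0211]
tool_rot: [2.109, 0.225, -2.091]
wrist_force: [-1.1, -0.0, 12.8]
finger_gap: 0.004
t 11.85 tip [ 27.3 -68.1  52.7] F [-1.   0.2 12.8] M [0.04 0.23 0.01] gap 0.004 roterr [-0.004  0.008  0.009]
[ 0.004 -0.008 -0.009] [ 1.17 -0.4   0.26]
[ 0.004 -0.008 -0.009] [ 1.47 -0.41  0.26]
```

```bash
python3 -m handwheel '[0,0,0,0.4,-0.2,0.1,1,0,0,0,0.7,-0.3,0.2,1,0,0,0,1,-0.4,0.2,1,0,0,0,1.2,-0.4,0.2,1,0,0,0,1.2,-0.4,0.2,1]' && python3 -m handwheel '[0,0,0,0.4,0,0,1,0,0,0,0.7,0,0,1,0,0,0,0.7,0,0,1]' && python3 -c "
from h import *
show()"
```

```text
time: 12.35
tcp_pos: [0.5515, -0.0852, 0.0115]
tool_rot: [2.115, 0.225, -2.087]
wrist_force: [-0.5, 4.0, 12.0]
finger_gap: 0.004
time: 12.65
tcp_pos: [0.5516, -0.0846, 0.0091]
tool_rot: [2.116, 0.225, -2.086]
wrist_force: [-8.8, 3.7, 31.0]
finger_gap: 0.008
t 12.65 tip [ 27.4 -63.2  40.7] F [-7.8  5.5 31. ] M [0.48 1.95 0.01] gap 0.008 roterr [-0.003  0.013  0.009]
```

```bash
python3 -m handwheel '[0,0,0,0.4,0,0,1,0,0,0,0.8,0,0,1,0,0,0,0.8,0,0,1]' && python3 -m handwheel '[0,0,0,-4,0,0,1,0,0,0,-8.5,0,0,1,0,0,0,-8.5,0,0,1,0,0,0,-8.5,-3,0,-1,0,0,0,-8.5,-6,4,-1,0,0,0,-8.5,-6.3,7,-1,0,0,0,-8.5,-6.3,7.3,-1,0,0,0,-8.5,-6.3,7.3,-1]' 45; python3 -c "
from h import *
show();rows([([-46,0,120],-1,0)])
cv2.imwrite('pics/s11.png',cv2.resize(robot.camera('side')[150:300,270:410,::-1],None,fx=5,fy=4,interpolation=cv2.INTER_NEAREST))
cv2.imwrite('pics/t11.png',cv2.resize(robot.camera('top')[190:340,250:410,::-1],None,fx=4.5,fy=4,interpolation=cv2.INTER_NEAREST))
"
```

```text
time: 12.95
tcp_pos: [0.5517, -0.0846, 0.0089]
tool_rot: [2.118, 0.225, -2.083]
wrist_force: [-15.4, 1.9, 53.8]
finger_gap: 0.004
time: 13.75
tcp_pos: [0.465, -0.0386, 0.0922]
tool_rot: [2.118, 0.224, -2.083]
wrist_force: [0.2, 0.7, -0.1]
finger_gap: 0.414
t 13.75 tip [-47.3   0.6 123.8] F [ 0.4  0.6 -0.1] M [ 0.06 -0.03  0.01] gap 0.414 roterr [-0.003  0.016  0.01 ]
[ 0.003 -0.016 -0.01 ] [ 0.38  0.02 -0.07]
```

View pics/s11.png

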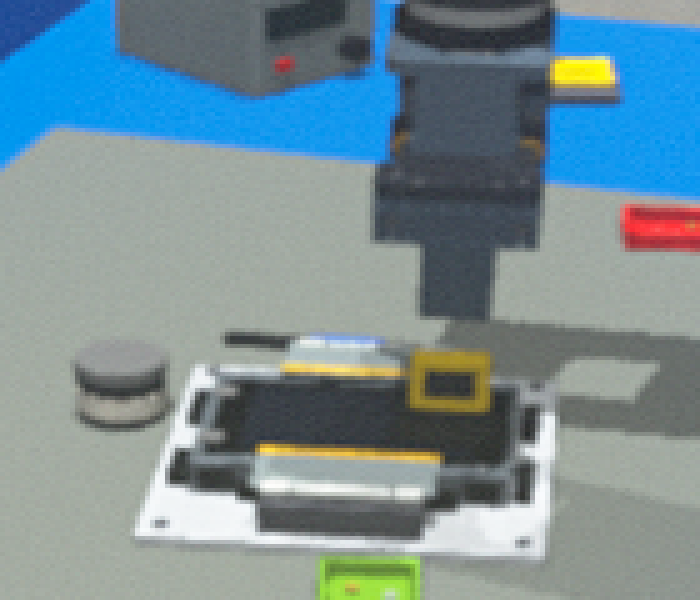

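View pics/t11.png

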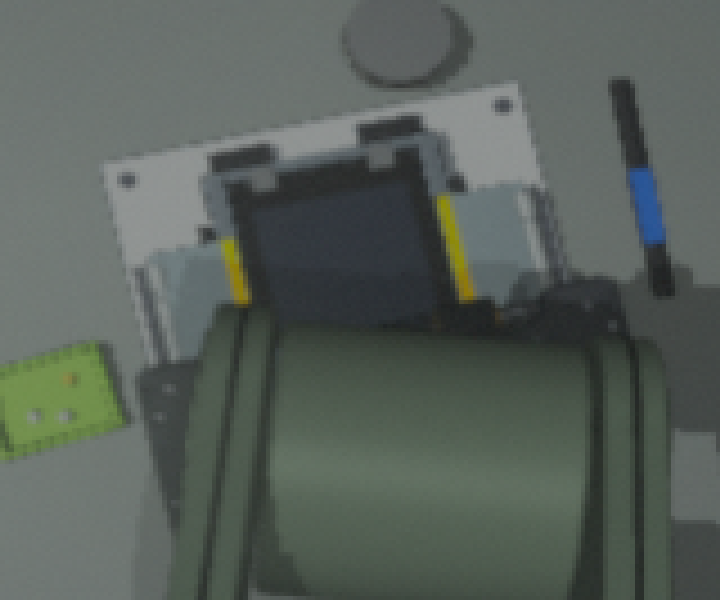

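```bash
python3 -m handwheel '[0.003,-0.016,-0.01,3.5,0,-0.1,-0.1,0.003,-0.016,-0.01,6.5,0,-0.1,-0.1,0.003,-0.016,-0.01,6.9,0,-0.1,-0.1,0.003,-0.016,-0.01,6.9,0,-0.1,-0.1]' && python3 -c "
from h import *
show();rows([([-46,0,54],-1,0)])
cv2.imwrite('pics/s12.png',cv2.resize(robot.camera('side')[190:290,290:410,::-1],None,fx=6,fy=6,interpolation=cv2.INTER_NEAREST))
"
```

```text
time: 14.25
tcp_pos: [0.4693, -0.0392, 0.0228]
tool_rot: [2.105, 0.23, -2.107]
wrist_force: [0.3, -0.5, 0.5]
finger_gap: 0.55
t 14.25 tip [-42.7  -1.3  54.4] F [ 0.2 -0.5  0.5] M [0.06 0.01 0.05] gap 0.55 roterr [ 0.    -0.001  0.   ]
[-0.     0.001 -0.   ] [ 0.04 -0.13  0.33]
```

View pics/s12.png

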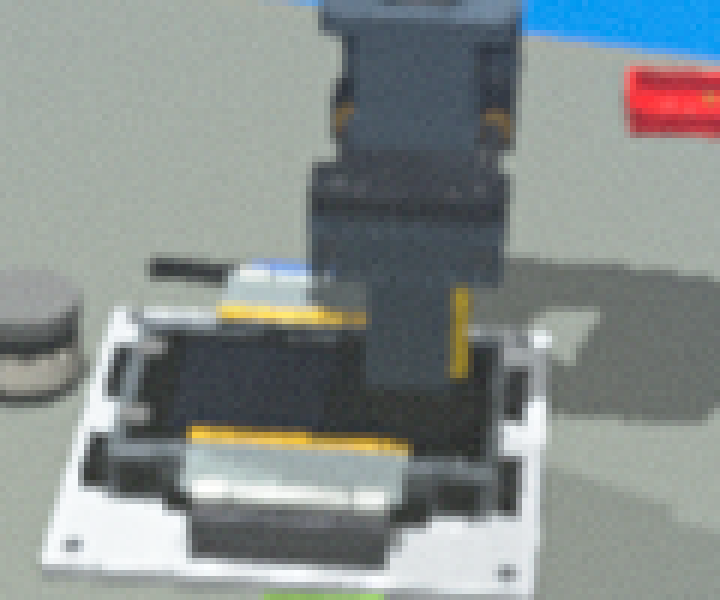

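```bash
python3 -m handwheel '[0,0,0,0,-0.1,0.35,-0.1,0,0,0,0,-0.1,0.35,-0.1,0,0,0,0,-0.1,0.35,1,0,0,0,0,-0.1,0.35,1,0,0,0,0,-0.1,0.35,1,0,0,0,0,-0.1,0.35,1,0,0,0,0,-0.1,0.35,1,0,0,0,0,-0.1,0.35,1,0,0,0,0,-0.1,0.35,1]' 45 && python3 -c "
from h import *
show()
cv2.imwrite('pics/s13.png',cv2.resize(robot.camera('side')[190:290,290:410,::-1],None,fx=6,fy=6,interpolation=cv2.INTER_NEAREST))
"
```

```text
time: 15.2
tcp_pos: [0.466, -0.0381, 0.0238]
tool_rot: [2.109, 0.23, -2.106]
wrist_force: [-1.0, 5.6, 2.5]
finger_gap: 0.153
t 15.2 tip [-45.7   0.4  55.4] F [0.2 5.7 2.5] M [ 0.9   0.16 -0.2 ] gap 0.153 roterr [ 0.002  0.001 -0.001]
```

View pics/s13.png

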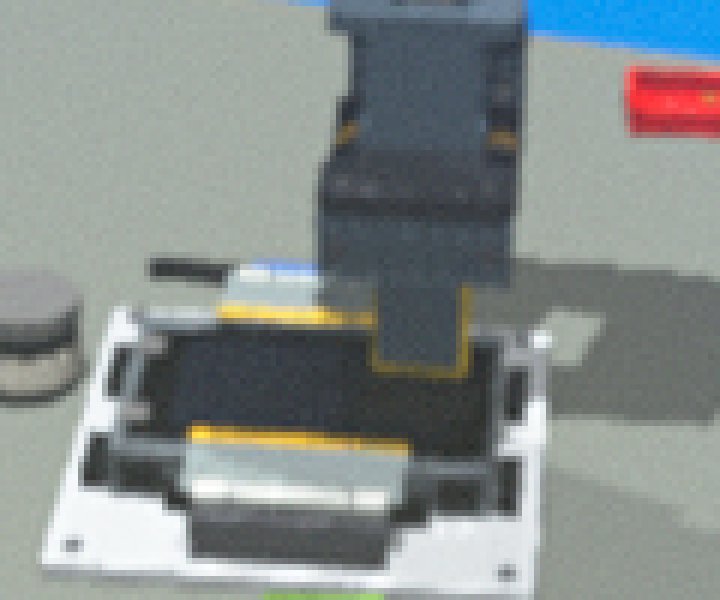

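```bash
cat >> h.py <<'E'
def arc(phis):
    g=np.load('g.npz');R0=g['R'];p0=g['p']  # grasp pose (reported), phi=0
    o=robot.get_obs();R=Ro.from_rotvec(o['tool_rot']).as_matrix();p=o['tcp_pos']
    H=w((72,0,33));yax=RC[:,1]
    # current phi by orientation and by height of tip
    print('phi rot',round(float(Ro.from_matrix(R@R0.T).as_rotvec()@yax),4))
    a0=RC.T@(p0-OFF*R0[:,0]-H);a=RC.T@(p-OFF*R[:,0]-H)
    ph=np.arctan2(a[2],-a[0])-np.arctan2(a0[2],-a0[0]);print('phi pos',round(ph,4),'front mm',round(148*np.sin(ph),1),'dr',round(1e3*(np.hypot(a[0],a[2])-np.hypot(a0[0],a0[2])),1),'dy',round(1e3*(a[1]-a0[1]),1))
    for f in phis:
        Q=Ro.from_rotvec(f*yax).as_matrix()
        Rt=Q@R0;tip=H+Q@(p0-OFF*R0[:,0]-H);pt=tip+OFF*Rt[:,0]
        print(f,np.round(Ro.from_matrix(R.T@Rt).as_rotvec(),3),np.round(R.T@(pt-p)*100,2))
E
python3 -c "
from h import *
o=robot.get_obs();np.savez('g.npz',R=Ro.from_rotvec(o['tool_rot']).as_matrix(),p=o['tcp_pos'])
show();arc([0,.02,.04,.06,.08,.1,.135])"
```

```text
t 15.25 tip [-45.7   0.4  55.4] F [-0.3  5.   3.2] M [ 0.92  0.2  -0.18] gap 0.154 roterr [ 0.002  0.001 -0.001]
phi rot 0.0
phi pos 0.0 front mm 0.0 dr 0.0 dy 0.0
0 [0. 0. 0.] [0. 0. 0.]
0.02 [ 0.   -0.02  0.  ] [-0.24 -0.    0.02]
0.04 [ 0.   -0.04  0.  ] [-0.47 -0.    0.03]
0.06 [ 0.   -0.06  0.  ] [-0.71 -0.    0.03]
0.08 [ 0.   -0.08  0.  ] [-0.94 -0.    0.03]
0.1 [ 0.  -0.1  0. ] [-1.18 -0.    0.03]
0.135 [ 0.    -0.135  0.   ] [-1.59 -0.    0.01]
```

```bash
python3 -m handwheel '[0,-0.01,0,-0.12,0,0.01,1,0,-0.02,0,-0.24,0,0.02,1,0,-0.03,0,-0.35,0,0.03,1,0,-0.03,0,-0.35,0,0.03,1,0,-0.03,0,-0.35,0,0.03,1]' 45 && python3 -c "
from h import *
show();arc([.06,.08,.1])"
```

```text
time: 15.75
tcp_pos: [0.4656, -0.0382, 0.027]
tool_rot: [2.074, 0.227, -2.137]
wrist_force: [0.5, 1.0, -6.5]
finger_gap: 0.152
t 15.75 tip [-45.2   0.5  58.6] F [ 0.7  0.8 -6.5] M [ 0.29 -0.36  0.09] gap 0.152 roterr [ 0.001 -0.03  -0.001]
phi rot 0.0307
phi pos 0.0271 front mm 4.0 dr 0.1 dy 0.0
0.06 [ 0.    -0.029  0.   ] [-0.38  0.   -0.  ]
0.08 [ 0.    -0.049  0.   ] [-0.62  0.    0.01]
0.1 [ 0.    -0.069  0.   ] [-0.86  0.    0.01]
```

```bash
python3 -m handwheel '[0,-0.01,0,-0.13,0,0,1,0,-0.02,0,-0.26,0,0,1,0,-0.02,0,-0.26,0,0,1]' && python3 -c "
from h import *
show();arc([.06,.08,.1])
cv2.imwrite('pics/s14.png',cv2.resize(robot.camera('side')[190:290,290:410,::-1],None,fx=6,fy=6,interpolation=cv2.INTER_NEAREST))"
```

```text
time: 16.05
tcp_pos: [0.4656, -0.0382, 0.0302]
tool_rot: [2.05, 0.225, -2.158]
wrist_force: [0.4, 2.5, 0.3]
finger_gap: 0.154
t 16.05 tip [-44.5   0.5  61.7] F [0.9 2.4 0.3] M [ 0.07  0.62 -0.04] gap 0.154 roterr [ 0.001 -0.051 -0.001]
phi rot 0.0521
phi pos 0.0537 front mm 7.9 dr 0.2 dy 0.0
0.06 [ 0.001 -0.008  0.   ] [-0.07  0.   -0.01]
0.08 [ 0.001 -0.028  0.   ] [-0.31  0.    0.01]
0.1 [ 0.001 -0.048  0.   ] [-0.54  0.    0.02]
```

View pics/s14.png

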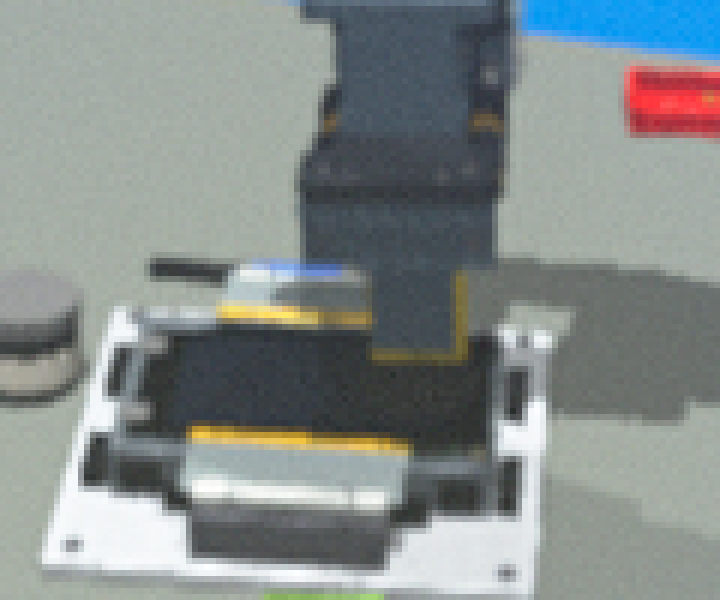

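```bash
python3 -m handwheel '[0,-0.01,0,-0.13,0,0,1,0,-0.02,0,-0.24,0,0,1,0,-0.03,0,-0.34,0,0,1,0,-0.04,0,-0.45,0,0,1,0,-0.048,0,-0.54,0,0.02,1,0,-0.048,0,-0.54,0,0.02,1]' && python3 -c "
from h import *
show();arc([.12,.135])"
```

```text
time: 16.7
tcp_pos: [0.4656, -0.0382, 0.0356]
tool_rot: [1.995, 0.219, -2.204]
wrist_force: [-0.1, 1.2, -2.2]
finger_gap: 0.147
t 16.7 tip [-43.    0.5  67. ] F [ 0.2  1.2 -2.2] M [ 0.06  0.25 -0.05] gap 0.147 roterr [ 0.001 -0.099 -0.001]
phi rot 0.1005
phi pos 0.0997 front mm 14.7 dr 0.1 dy 0.0
0.12 [ 0.001 -0.02   0.   ] [-0.24  0.   -0.  ]
0.135 [ 0.001 -0.035  0.   ] [-0.41  0.    0.01]
```

```bash
python3 -m handwheel '[0,-0.01,0,-0.12,0,0,1,0,-0.02,0,-0.24,0,0,1,0,-0.03,0,-0.34,0,0,1,0,-0.036,0,-0.42,0,0.01,1,0,-0.036,0,-0.42,0,0.01,1,0,-0.036,0,-0.42,0,0.01,1]' && python3 -c "
from h import *
show();arc([.135])
a=robot.camera('side')[200:290,290:410,::-1];cv2.imwrite('pics/s15.png',cv2.resize(np.clip(a*1.8,0,255).astype('uint8'),None,fx=6,fy=6,interpolation=cv2.INTER_NEAREST))
im=robot.camera('top')[:,:,::-1];cv2.imwrite('pics/t15.png',im)"
```

```text
time: 17.3
tcp_pos: [0.4657, -0.0381, 0.0398]
tool_rot: [1.954, 0.214, -2.239]
wrist_force: [-2.1, 0.6, -1.0]
finger_gap: 0.152
t 17.3 tip [-41.7   0.5  71.2] F [-2.  1. -1.] M [0.01 0.38 0.03] gap 0.152 roterr [ 0.001 -0.136 -0.001]
phi rot 0.1367
phi pos 0.1357 front mm 20.0 dr 0.2 dy 0.0
0.135 [0.    0.002 0.   ] [ 0.01  0.01 -0.02]
```

View pics/s15.png

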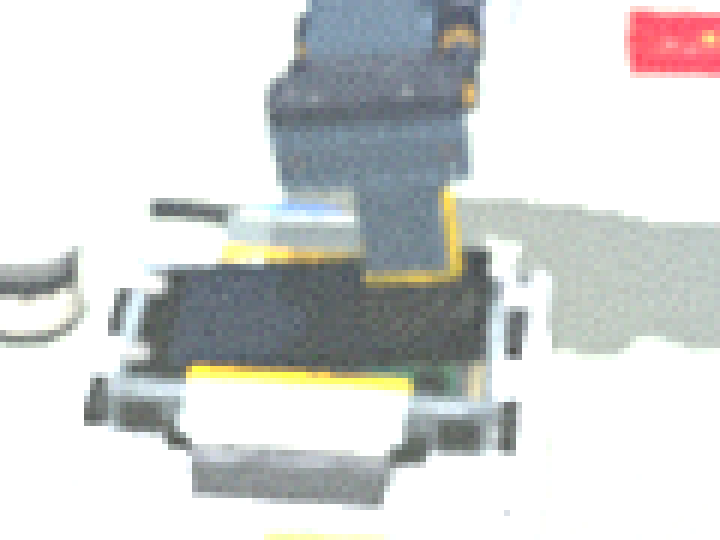

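View pics/t15.png

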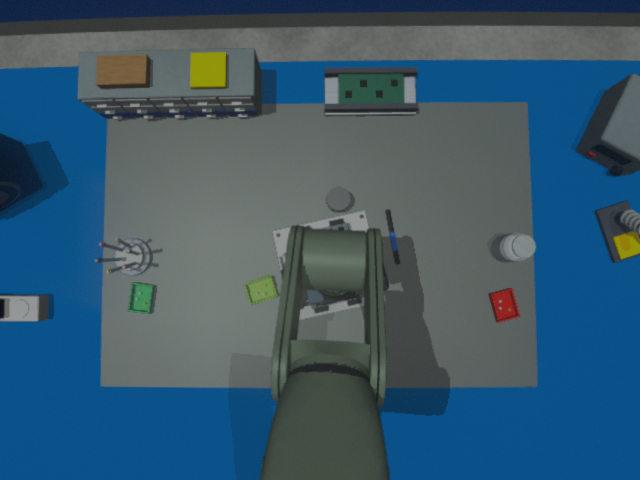

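```bash
python3 -m handwheel '[0,0,0,0,0,0,1,0,0,0,0,0,0,1,0,0,0,0,0,0,1,0,0,0,0,0,0,1,0,0,0,0,0,0,1]' && python3 -c "
from h import *
show();arc([.135])
for ph in (0,.1,.135,.17): print(ph,[proj('side',[w((72-148*np.cos(ph),y,33+148*np.sin(ph)))])[0].round(1).tolist() for y in (40,46)])
a=robot.camera('side')[225:280,340:390,::-1];cv2.imwrite('pics/s16.png',cv2.resize(np.clip(a*1.8,0,255).astype('uint8'),None,fx=10,fy=10,interpolation=cv2.INTER_NEAREST))"
```

```text
time: 17.9
tcp_pos: [0.4657, -0.0381, 0.0398]
tool_rot: [1.954, 0.214, -2.238]
wrist_force: [-2.4, 1.6, -1.3]
finger_gap: 0.148
t 17.9 tip [-41.7   0.5  71.1] F [-2.   2.1 -1.3] M [ 0.06  0.36 -0.05] gap 0.148 roterr [ 0.001 -0.135 -0.001]
phi rot 0.1366
phi pos 0.1354 front mm 20.0 dr 0.1 dy 0.1
0.135 [0.    0.002 0.   ] [ 0.01  0.01 -0.02]
0 [[370.6, 264.7], [370.5, 266.0]]
0.1 [[370.6, 259.6], [370.5, 260.9]]
0.135 [[370.4, 257.8], [370.3, 259.1]]
0.17 [[370.2, 256.1], [370.0, 257.3]]
```

View pics/s16.png

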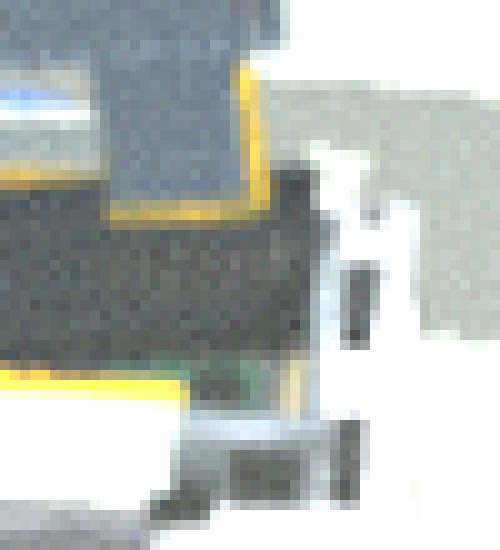

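```bash
python3 -c "
from station import robot
print(robot.hand_in())"
```

```text
the job is handed in; nothing more can be done
None
```

I folded both hold-down plates flat onto the side frames, pulled the screen up by the lifter until its seal let go, and handed in at about 18 s while still holding it.

**Last checks**
- **Plates:** I pressed each one down to about 61 N (left) and 54 N (right). The fingertips stopped at 40.5–40.7 mm, where a flat plate's top should be at 41 mm. The side view still shows both down and the device seated.
- **Screen:** The arm's pose gives an opening of 0.135 rad, so the front edge is about 20 mm up. Measured up to the last reading, it never rose further. The screen corner in the side camera agrees to about 1–2 pixels, and the green board is visible underneath.
- **Seal:** The vertical force dropped to about the screen's weight (1–2 N). The highest pull I read was only 6.5 N, below the stated 10–15 N. I only read the force between moves, so I probably missed the peak.
- **Grip:** Finger gap is 14 mm, matching the lifter's thickness, and the pose was steady over the last 0.6 s.
- **Surroundings:** The trays and tools look unmoved in the final top view, except the area right around the cradle, which the arm partly hides.

**A disagreement with the description:** The real fingertips sit about 31.6 mm above the reported tool point. My first push at the left plate passed over it without contact. I measured the offset by lightly touching the bare bench (about 13 N) beside the cradle and corrected for it afterwards. The side camera also reads about 1–2 pixels off the cradle position found from the top view.

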